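Seat the LED board in the curing lamp

TASK

Take the green LED board out of its wooden stand and slide it down the two card guides of the resin curing lamp, LEDs facing the lamp's round tray. Then gently swing both orange ejector levers inward, right up to their stops, so that the board is pressed fully home, and leave it all there; do not force or slam anything, and leave the glue bottle, jar and ink pad where they are.

Things in the scene. Friction and masses are not known exactly. Their poses are not given: they have to be found in the camera images.
- board_grip (a point): Centre of the black grip block (44 mm in y, 12 mm thick in x, 30 mm tall) on top of the loose green LED board, 0.14 to 0.24 kg. The board below it is 130 mm wide (its y), 4 mm thick (its x), 75 mm tall. This point is 90 mm above the board's bottom edge and 15 mm above the board's top edge. +x is the side with the white LEDs; z is up. It starts upright in the wooden stand.
- stand: Fixed wooden stand, 60 mm (x) x 160 mm (y) x 24 mm high, origin under its centre. The board stands in its slot (along y, 6 mm wide, 19 mm deep): lift straight up.
- lamp_slot (a point): Fixed point on the lamp, 35 mm above the table; x towards the round tray, y along the row of the two guides, z up. In y the guides are centred here. In x they are not: they stand on a grey carriage set anywhere up to 8 mm either side of this point, not measured; find it by touch or eye. The carriage stays put. Board fully home: its bottom edge at this height, grip centre 90 mm above.
- lamp_mouth (a point): Fixed point on the lamp, 40 mm above lamp_slot. Each aluminium guide is an upright channel, gap 8 mm in x, end play 1.5 mm in y, mouth flared in y. Its lips overlap the board's ends 6 mm. The -x lips end at this height, the +x (tray side) lips 25 mm higher: come from -x over the short lips until the board touches the tall ones (their faces 4 mm past the guides' centre plane), ease back 2 mm, lower.
- lamp_pivot_left (a point): Level with the pivot of the lever on lamp_slot's +y side: y +85 mm, 75 mm above lamp_slot. The true pivot is in the guides' centre plane, so up to 8 mm off in x, as the carriage is set. A 27 mm nose on the lever swings over the board's top corner. The orange handle goes up from the pivot: 60 mm long, 22 mm wide (x), 8 mm thick. 60 mm outside the open handle is free for fingers to push it from.
- lamp_pivot_right (a point): The same for the lever on lamp_slot's -y side (y -85 mm). Before the levers are swung, the let-down board rests on two brass spring contacts 5 mm short of home; each needs 1.5 N, rising to 4.5 N, to go down.
- lamp_tray (a point): Centre of the top of the lamp's round black tray (110 mm across), 105 mm from lamp_slot along its +x, 22 mm above the table.
- lever_left (a joint): Lever on the +y side, rad: 0 shut at its hard stop (handle leans 0.25 rad inward from upright); opened by a, the handle leans a - 0.25 outward, away from the board; open stop 1.15, starts 0.9 to 1.1. Stays where left: friction 0.2 N m, up to 0.35 N m as it presses the board home, so 6 to 10 N near the handle's end; more means the stop.
- lever_right (a joint): The same for the ejector lever on lamp_slot's -y side.
- glue: White glue bottle, 52 mm across, 150 mm tall, loose bystander; origin at the centre of its foot.
- jar: Green glass jar, 60 mm across, 75 mm tall, loose bystander; origin at the centre of its foot.
- inkpad: Black ink pad, 70 x 100 x 18 mm, loose bystander; origin at the centre of its underside.

How it is judged:
By the outcome, as a careful person would: the job done as asked, in the order asked, and still so for the second after the job is handed in, with the robot touching nothing.
It also fails if it takes over 72 s, if anything falls off the work surface, if the arm or the gripper's body presses on something with over 40 N, if the wrist force passes 120 N, or if a joint passes its speed limit or range.

ROBOT

A 6-joint arm with a two-finger parallel gripper is mounted at the origin on the work surface. World frame = base frame: x ahead of the robot, y to its left, z up, the work surface at z = 0. Lengths are in m, angles in rad, forces in N, time in s.
With the tool pointing down it reaches from about 0.35 to 0.975 m from the base axis. Payload 4.9 kg.
Tool frame: the origin (TCP) lies at the very end of the fingers, on their centre line; the grasp point (between the pads) lies 19 mm behind it; z points along the fingers, y is the line along which they close (so a half turn about z gives the same grasp; the last joint's range is limited). The gripper opens to 85 mm and grips with 20 to 120 N. Pads are 22 mm wide; open, the fingers measure 114 mm over their backs; the gripper's body (76 mm by 85 mm) begins 54 mm behind the grasp point. The pads swing forward as they close: fully open they stand 13 mm farther back than shut.
Start: joints at [-0.119, 0.053, 1.613, -0, 1.476, -0.119], TCP at [0.625, 0, 0.231] pointing down, gripper open.
Joint ranges: [-3.01, 3.01], [-1.01, 2.22], [0.06, 2.58], [-1.02, 4.17], [0.09, 2.62], [-3.14, 3.14]. Speed limits (rad/s): [2.57, 2.57, 3.14, 3.14, 3.14, 3.14].

INTERFACE

Orientations are given as a rotation vector (axis times angle).
In Python, from station import * gives the robot as it stands.
- The arm moves only by the shell command python3 -m crank 'ROWS' [OPENING] [FORCE]. ROWS is JSON, a list of rows, each an object with "offset": the shift along the tool's x, y, z in m, a list of three; "twist": the turn, a rotation vector about the tool's x, y, z in degrees, a list of three. In form: [{"offset": [x, y, z], "twist": [rx, ry, rz]}, ...]. A call has 1 to 20 rows; each row is the pose to reach, as a shift and turn from the pose commanded when the call began, along the tool's axes at that moment; what a row does not reach only later rows make up. A row lasts 1/8 s, in which the tool goes at most 62.5 mm and 10.7 degrees, less where a joint would pass 70% of its speed; a pose out of reach is approached as far as the arm can. A call with a gripper value outside its range is refused whole. OPENING is the opening, from 0 (shut) to 1 (fully open), set as the call begins (- or left out, the last holds). The fingers move at their own pace and stop on an object; FORCE is the grip in N (left out, the last holds). Time passes only in rows, so rows that repeat a pose let the fingers close. It gives the time, the measured TCP pose, the force, the opening and the grip force at its end, in the units of the state.
- get_obs(): the state, without advancing time (a new reading comes with each control period).
- get_image(name): name is "scene" or "side" or "wrist"; returns the picture (400x640x3 uint8, red, green, blue); there is no depth.
- get_calibration(name): a dict with "intrinsics" (3x3 intrinsics, pixels), "k1" (the pictures are not rectified: a ray, as slopes to the right and down, at radius r is drawn at 1 + k1 r^2 times it, then the intrinsics apply), "world_from_camera" (4x4, takes a point from camera to world coordinates); the wrist camera has in their place "tool_from_camera" (4x4, takes a point from camera to tool coordinates, whose origin is the TCP and whose axes are the flange's). Camera axes: x right, y up, looking along -z (the intrinsics and any distortion apply to the point x, -y, -z); pixel columns grow to the right and rows downward; lengths in m; the calibration is good to about 2 mm. A picture is of the moment at which its call begins: read the wrist's pose just before it. get_calibration takes no time and is no camera call.
- finish_job(): hands the job in; it is judged then, once.
Trained networks look in the newest picture that a camera, given by its name, has taken for a name from the list of things; names that differ only in an ending like _2 or _b are one class to them, and where a whole thing is asked for, a point or a joint stands for the part that bears it (a point fixed in the world has none). Each returns a list of dicts, best first, with "confidence" (0 to 1); they miss things now and then, are a little off and sometimes report something else, mostly with a low value. They report only what shows in the picture. A call takes as long as a camera call.
- cut_out(query, camera): "region" (400x640 bool, what is visible of it) and "rect" ([centre column, centre row, width, height] in pixels, round what is visible of it).
The state is a dict: "t": time; "q": joint angles; "dq": joint speeds; "effort": joint torques, N m; "tool_pos": TCP position; "tool_rot": TCP orientation; "contact_force": force on the tool from outside, world axes, zero at the start; "wrist_torque": the same for the moment, N m; "opening": finger opening in m; "grip_force": force on a finger pad.
Only numpy, scipy, OpenCV 4.12 (cv2) and the standard library are available. Lean on these libraries where they do the work, as an engineer would, in place of code of your own. Each camera call takes 0.05 s, during which the arm holds its last target. There are 200 camera calls.

## Working session

There is one attempt and no reset: what is moved stays moved. The work goes in short steps, Python scripts to look and compute and a shell command to move; the robot and the scene stay as the last step left them, time stands still between calls to the robot, and variables do not carry over. Pictures are saved under pics/ and viewed, at most 10 in all, crops included, and the job is handed in when it is done.

```bash
ls; mkdir -p pics
cat > h.py <<'E'
from station import *
import numpy as np, cv2
from scipy.spatial.transform import Rotation as R
def cam(n):
    c=get_calibration(n)
    if n=='wrist':
        o=get_obs();T=np.eye(4);T[:3,:3]=R.from_rotvec(o['tool_rot']).as_matrix();T[:3,3]=o['tool_pos']
        W=T@np.array(c['tool_from_camera'])
    else: W=np.array(c['world_from_camera'])
    return np.array(c['intrinsics']),c['k1'],W
def proj(C,P):
    K,k,W=C;P=np.atleast_2d(P);p=(P-W[:3,3])@W[:3,:3]
    s=np.c_[p[:,0],-p[:,1]]/-p[:,2:3]; s=s*(1+k*(s**2).sum(1,keepdims=True))
    return s@K[:2,:2].T+K[:2,2]
def ray(C,uv):
    K,k,W=C;uv=np.atleast_2d(uv).astype(float);d=(uv-K[:2,2])@np.linalg.inv(K[:2,:2]).T;s=d.copy()
    for _ in range(20): s=d/(1+k*(s**2).sum(1,keepdims=True))
    v=np.c_[s[:,0],-s[:,1],-np.ones(len(s))]@W[:3,:3].T
    return W[:3,3],v
def atz(C,uv,z):
    o,v=ray(C,uv);return o+v*((z-o[2])/v[:,2:3])
def save(n,im): cv2.imwrite('pics/'+n,cv2.cvtColor(im,cv2.COLOR_RGB2BGR))
E
python3 - <<'E'
from h import *
o=get_obs();print(o)
ims=[]
for n in ['scene','side','wrist']:
    C=cam(n);im=get_image(n);ims.append(im);save(n+'0.png',im);np.save(n+'0.npy',im)
    print(n,C[2].round(3).tolist(),C[0].tolist(),C[1])
E
```

```text
pics
{'t': 0.0, 'q': array([-1.18985939e-01,  5.33479945e-02,  1.61429694e+00, -2.06034982e-05,
        1.47601094e+00, -1.18988664e-01]), 'dq': array([-0.00128687, -0.00035263, -0.00011841,  0.00011549,  0.00067389,
        0.00070092]), 'effort': array([ 2.70554956e-04, -3.93670499e+01, -3.70175600e+01, -1.62778279e-04,
        6.93513779e-03, -6.06393527e-06]), 'tool_pos': array([6.24372033e-01, 7.85041191e-05, 2.30066764e-01]), 'tool_rot': array([-2.22029798e+00, -2.22030841e+00,  2.02771320e-03]), 'contact_force': array([-0.840878  ,  0.01744712,  0.15555788]), 'wrist_torque': array([-0.00942381,  0.01983753, -0.01662652]), 'grip_force': 0.0, 'opening': 0.08528503347194047}
scene [[0.856, -0.326, 0.4, 1.001], [0.516, 0.559, -0.649, -0.752], [-0.012, 0.762, 0.647, 0.749], [0.0, 0.0, 0.0, 1.0]] [[470.85442710202955, 0.0, 320.2157681897152], [0.0, 470.85442710202955, 201.15870045587343], [0.0, 0.0, 1.0]] 0.021089838409187045
side [[0.794, 0.32, -0.517, 0.071], [-0.608, 0.394, -0.689, -0.764], [-0.016, 0.862, 0.507, 0.586], [0.0, 0.0, 0.0, 1.0]] [[482.5492637670568, 0.0, 323.6145802033544], [0.0, 482.5492637670568, 200.91991480227477], [0.0, 0.0, 1.0]] 0.016850093606839398
wrist [[1.0, -0.0, 0.003, 0.626], [-0.001, 0.946, 0.324, 0.083], [-0.003, -0.324, 0.946, 0.372], [0.0, 0.0, 0.0, 1.0]] [[336.4069318238668, 0.0, 315.2068099143857], [0.0, 336.4069318238668, 196.25629600061768], [0.0, 0.0, 1.0]] 0.005962751292446032
```

View pics/scene0.png

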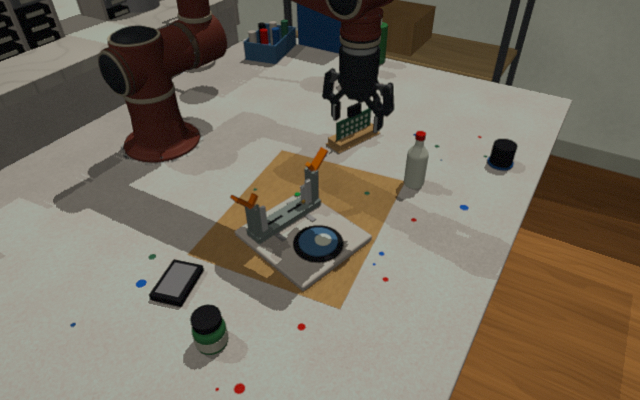

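View pics/side0.png

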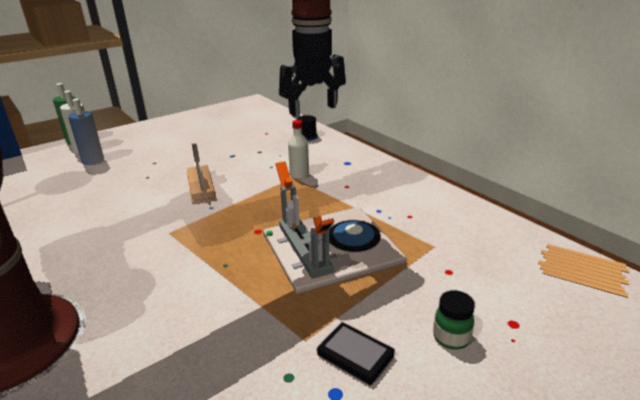

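Run:
```python
from h import *
for c in ['scene','side']:
    for q in ['board_grip','stand','lamp_slot','lamp_tray','lever_left','glue','jar','inkpad']:
        for d in cut_out(q,c)[:2]:
            m=d['region'];np.save(f'm_{c}_{q}.npy',m) if d is not None else 0
            print(c,q,round(d['confidence'],2),np.round(d['rect']),m.sum())
```

```text
scene board_grip 0.71 [354. 120.  37.  40.] 751
scene board_grip 0.7 [301. 219. 140. 144.] 8191
scene stand 0.8 [352. 139.  54.  22.] 625
scene lamp_slot 0.93 [302. 219. 140. 140.] 8451
scene lamp_tray 0.8 [300. 219. 139. 139.] 8146
scene lever_left 0.58 [319. 159.  19.  23.] 264
scene lever_left 0.56 [352. 121.  39.  42.] 837
scene glue 0.18 [208. 331.  39.  50.] 1535
scene jar 0.56 [210. 329.  41.  51.] 1472
scene inkpad 0.58 [177. 283.  53.  50.] 1527
side board_grip 0.62 [198. 166.  14.  45.] 188
side board_grip 0.36 [332. 228. 140. 131.] 8284
side stand 0.65 [201. 183.  30.  37.] 770
side lamp_slot 0.67 [336. 226. 142. 133.] 8448
side lamp_slot 0.58 [356. 354.  74.  62.] 2695
side lamp_tray 0.9 [336. 229. 142. 130.] 8528
side lever_left 0.85 [283. 173.  16.  28.] 326
side glue 0.77 [299. 151.  14.  56.] 996
side jar 0.69 [451. 320.  45.  63.] 2003
side inkpad 0.65 [357. 355.  76.  65.] 2793
```

Run:
```python
from h import *
A=cam('scene');B=cam('side')
def tri(a,b):
    (o1,v1),(o2,v2)=ray(A,a),ray(B,b);v1=v1[0];v2=v2[0]
    s=np.linalg.lstsq(np.c_[v1,-v2],o2-o1,rcond=None)[0];p=o1+v1*s[0];q=o2+v2*s[1];return ((p+q)/2).round(3),np.linalg.norm(p-q).round(4)
print('tray',atz(A,(319,243),.022),atz(B,(355,234),.022))
print('leverfar tip',tri((322,151),(280,165)),'near tip',tri((234,198),(330,222)))
print('grip',tri((354,108),(195,150)))
print('stand ends scene',atz(A,[(330,148),(378,128)],.0),'side',atz(B,[(190,169),(214,202)],0))
print('glue',atz(A,(415,187),0),atz(B,(300,178),0))
```

```text
tray [[ 0.62118024 -0.14399081  0.022     ]] [[ 0.61485721 -0.14542719  0.022     ]]
leverfar tip (array([0.54 , 0.007, 0.145]), np.float64(0.0011)) near tip (array([ 0.481, -0.234,  0.152]), np.float64(0.0032))
grip (array([0.473, 0.291, 0.098]), np.float64(0.0009))
stand ends scene [[0.44162642 0.21198329 0.        ]
 [0.51245669 0.37610835 0.        ]] side [[0.49030371 0.39621153 0.        ]
 [0.46116615 0.19325402 0.        ]]
glue [[0.7166875 0.167498  0.       ]] [[0.69240739 0.16395024 0.        ]]
```

View pics/wrist0.png

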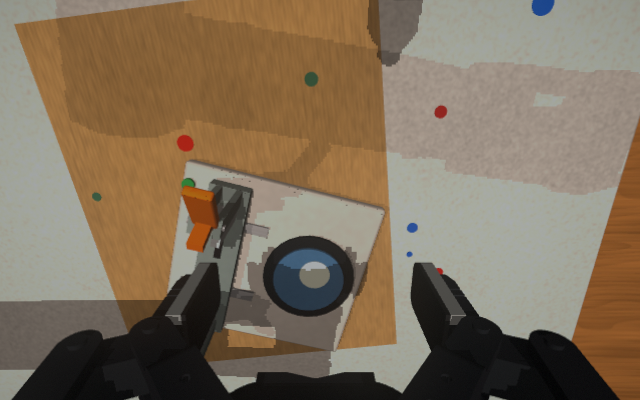

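```bash
python3 -m crank '[{"offset":[0.045,-0.025,0],"twist":[0,0,3]},{"offset":[0.09,-0.05,0],"twist":[0,0,6]},{"offset":[0.135,-0.075,0],"twist":[0,0,9]},{"offset":[0.18,-0.1,0],"twist":[0,0,12]},{"offset":[0.225,-0.125,0],"twist":[0,0,15]},{"offset":[0.27,-0.15,0],"twist":[0,0,15]},{"offset":[0.27,-0.15,0],"twist":[0,0,15]},{"offset":[0.27,-0.15,0],"twist":[0,0,15]},{"offset":[0.27,-0.15,0],"twist":[0,0,15]}]'
python3 - <<'E'
from h import *
C=cam('wrist');im=get_image('wrist');save('w1.png',im)
o=get_obs();print(o['tool_pos'],o['tool_rot'],o['dq'].round(3))
for q in ['board_grip','stand']:
    for d in cut_out(q,'wrist')[:2]:
        m=d['region'];c,s,a=cv2.minAreaRect(np.argwhere(m)[:,::-1].astype(np.float32));print(q,d['confidence'],d['rect'],m.sum(),c,s,a)
E
```

```text
t: 2.08
tool_pos: [0.4756, 0.269, 0.2313]
tool_rot: [2.494, 1.91, -0.0]
contact_force: [0.3, 0.3, -0.2]
opening: 0.0853
grip_force: 0.0
[0.47565087 0.26896619 0.23127534] [ 2.49402987e+00  1.91005861e+00 -1.94805032e-04] [-0.002 -0.    -0.    -0.001  0.     0.001]
board_grip 0.95 [308.4, 157.6, 16.7, 144.5] 1274 (306.88818359375, 154.95294189453125) (14.802425384521484, 142.42539978027344) 4.39870548248291
board_grip 0.49 [434.7, 370.2, 129.0, 57.5] 2143 (435.3702392578125, 368.75640869140625) (132.5948486328125, 49.6369514465332) 5.648247718811035
stand 0.84 [311.4, 140.8, 67.4, 152.5] 6584 (307.61883544921875, 140.692626953125) (57.49019241333008, 146.8489532470703) 5.194429397583008
```

View pics/w1.png

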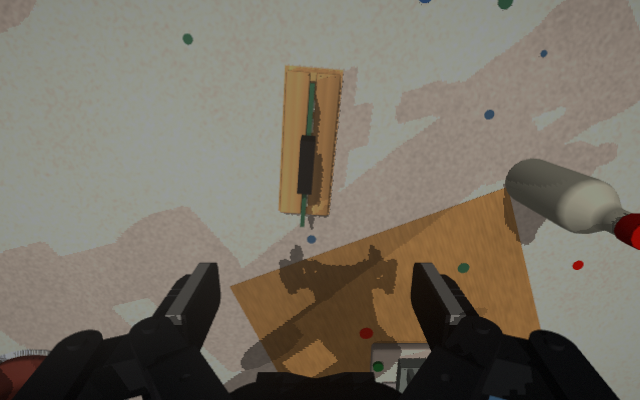

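Run:
```python
from h import *
C=cam('wrist')
s=atz(C,[(287,66),(343,70),(329,215),(279,213)],.024);print(s.round(4));print('sc',s.mean(0))
print('yaw',[np.degrees(np.arctan2(*(d)[[0,1]])) for d in (s[0]-s[3],s[1]-s[2])], np.linalg.norm(s[0]-s[3]),np.linalg.norm(s[0]-s[1]))
im=cv2.cvtColor(cv2.imread('pics/w1.png'),cv2.COLOR_BGR2RGB).astype(int)
m=(im.max(2)<45)[:,:];m[:,:292]=0;m[:,322:]=0;m[:125]=0;m[210:]=0
n,l,st,ce=cv2.connectedComponentsWithStats(m.astype(np.uint8));k=1+np.argmax(st[1:,4]);r=cv2.minAreaRect(np.argwhere(l==k)[:,::-1].astype(np.float32));print(st[k],r)
g=atz(C,cv2.boxPoints(r),.110);print(g.round(4),g.mean(0))
print(atz(C,[(314,80),(304,226)],.085))
o=get_obs();Rm=R.from_rotvec(o['tool_rot']).as_matrix()
print(Rm.round(3))
```

```text
[[0.4752 0.3699 0.024 ]
 [0.5266 0.3522 0.024 ]
 [0.4759 0.2088 0.024 ]
 [0.4226 0.2257 0.024 ]]
sc [0.47507859 0.28915249 0.024     ]
yaw [np.float64(20.038373204414654), np.float64(19.49587354741842)] 0.15351069725611563 0.05438174099028728
[298 135  17  60 780] ((305.567626953125, 164.62059020996094), (13.651975631713867, 59.13299560546875), 4.39870548248291)
[[0.4602 0.2689 0.11  ]
 [0.4771 0.3144 0.11  ]
 [0.4871 0.3109 0.11  ]
 [0.4708 0.2651 0.11  ]] [0.47382315 0.28985804 0.11      ]
[[0.49727207 0.35056676 0.085     ]
 [0.45450432 0.2287989  0.085     ]]
[[ 0.26   0.965 -0.   ]
 [ 0.965 -0.26  -0.   ]
 [-0.    -0.    -1.   ]]
```

```bash
python3 -m crank '[{"offset":[0.01,-0.003,0.02],"twist":[0,0,3]},{"offset":[0.02,-0.006,0.05],"twist":[0,0,4.6]},{"offset":[0.02,-0.006,0.08],"twist":[0,0,4.6]},{"offset":[0.02,-0.006,0.11],"twist":[0,0,4.6]},{"offset":[0.02,-0.006,0.135],"twist":[0,0,4.6]},{"offset":[0.02,-0.006,0.153],"twist":[0,0,4.6]},{"offset":[0.02,-0.006,0.153],"twist":[0,0,4.6]},{"offset":[0.02,-0.006,0.153],"twist":[0,0,4.6]},{"offset":[0.02,-0.006,0.153],"twist":[0,0,4.6]}]'
python3 -m crank '[{"offset":[0,0,0],"twist":[0,0,0]},{"offset":[0,0,0],"twist":[0,0,0]},{"offset":[0,0,0],"twist":[0,0,0]},{"offset":[0,0,0],"twist":[0,0,0]},{"offset":[0,0,0],"twist":[0,0,0]},{"offset":[0,0,0],"twist":[0,0,0]}]' 0 40
```

```text
t: 3.35
tool_pos: [0.4754, 0.2913, 0.0798]
tool_rot: [2.567, 1.811, 0.004]
contact_force: [-0.2, 0.1, -0.1]
opening: 0.0853
grip_force: 0.0
t: 4.1
tool_pos: [0.4744, 0.2909, 0.0784]
tool_rot: [-2.567, -1.811, -0.0]
contact_force: [-1.1, 0.7, -0.1]
opening: 0.0111
grip_force: 39.6
```

```bash
python3 -m crank '[{"offset":[0,0,-0.005],"twist":[0,0,0]},{"offset":[0,0,-0.02],"twist":[0,0,0]},{"offset":[0,0,-0.04],"twist":[0,0,0]},{"offset":[0,0,-0.07],"twist":[0,0,0]},{"offset":[0,0,-0.10],"twist":[0,0,0]},{"offset":[0,0,-0.12],"twist":[0,0,0]},{"offset":[0,0,-0.12],"twist":[0,0,0]},{"offset":[0,0,-0.12],"twist":[0,0,0]}]'
python3 - <<'E'
from h import *
a=cv2.imread('pics/wrist0.png')[150:360,140:400];a=cv2.resize(a,None,fx=1.54,fy=1.54*1.0,interpolation=cv2.INTER_CUBIC)
b=cv2.imread('pics/scene0.png')[140:300,225:385];b=cv2.resize(b,(400,400),interpolation=cv2.INTER_CUBIC)
w=cv2.imread('pics/wrist0.png')[170:340,160:260];w=cv2.resize(w,(353,600),interpolation=cv2.INTER_CUBIC)
out=np.zeros((600,800,3),np.uint8);out[:,:353]=w;out[:400,360:760]=b
cv2.imwrite('pics/c1.png',np.clip(out*1.8,0,255).astype(np.uint8))
E
```

```text
t: 5.1
tool_pos: [0.4738, 0.2906, 0.1972]
tool_rot: [-2.567, -1.811, 0.003]
contact_force: [0.5, -0.6, -2.6]
opening: 0.0117
grip_force: 39.4
```

View pics/c1.png

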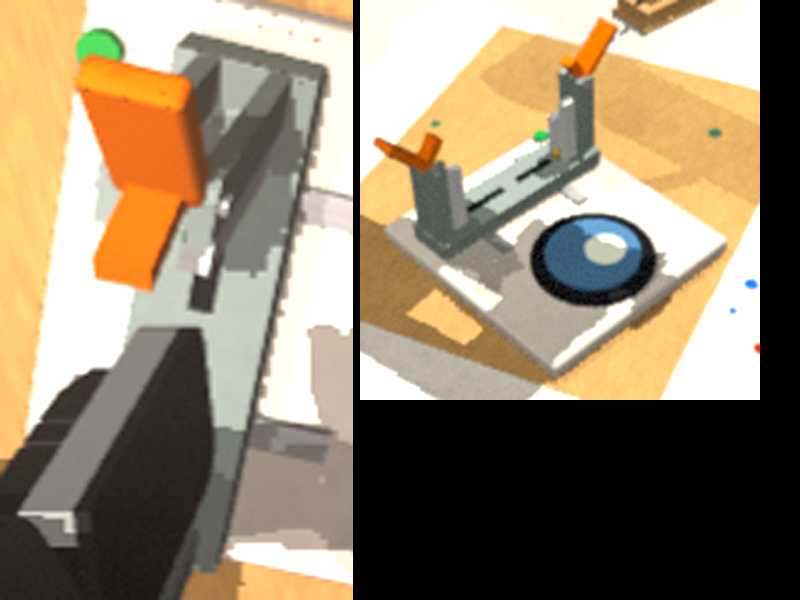

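```bash
cat > lamp.py <<'E'
from h import *
from scipy.optimize import least_squares
C0={'scene':cam('scene'),'side':cam('side')}
K=np.array(get_calibration('wrist')['intrinsics']);T=np.eye(4);T[:3,:3]=R.from_rotvec([-2.22029798e+00,-2.22030841e+00,2.02771320e-03]).as_matrix();T[:3,3]=[6.24372033e-01,7.85e-05,2.30066764e-01]
C0['wrist']=(K,get_calibration('wrist')['k1'],T@np.array(get_calibration('wrist')['tool_from_camera']))
E
python3 - <<'E'
from lamp import *
box={'scene':(285,220,352,267),'side':(322,215,388,253),'wrist':(255,228,362,322)}
for n,C in C0.items():
    im=np.load(n+'0.npy').astype(int);x0,y0,x1,y1=box[n]
    s=im[y0:y1,x0:x1];m=((s.max(2)<50)|((s[...,2]-s[...,0]>12))).astype(np.uint8)
    cs,_=cv2.findContours(m,cv2.RETR_EXTERNAL,cv2.CHAIN_APPROX_NONE);c=max(cs,key=cv2.contourArea)[:,0]+[x0,y0]
    P=atz(C,cv2.convexHull(c.astype(np.float32))[:,0],.022)[:,:2]
    f=least_squares(lambda p:np.hypot(*(P-p[:2]).T)-p[2],[.62,-.145,.055],loss='soft_l1',f_scale=.002)
    print(n,f.x.round(4),np.abs(f.fun).mean())
C=C0['wrist']
def yaw(a,b,z): 
    p=atz(C,[a,b],z);d=p[0]-p[1];return p.round(4)[:,:2].tolist(),np.degrees(np.arctan2(d[1],d[0]))
print('carriage',yaw((252,189.3),(221,331.5),.035),yaw((213,181.3),(252,189.3),.035))
print('plate',yaw((385,210),(335,350),.015),yaw((385,210),(190,160),.015))
E
```

```text
scene [ 0.6186 -0.1453  0.0544] 0.0005250566900377271
side [ 0.6073 -0.1416  0.058 ] 0.0028681254301395117
wrist [ 0.6158 -0.1391  0.0544] 0.0003794546651238323
carriage ([[0.5582, -0.0239], [0.5089, -0.207]], np.float64(74.94989331228295)) ([[0.518, -0.0151], [0.5582, -0.0239]], np.float64(167.70016201929477))
plate ([[0.7038, -0.0549], [0.6507, -0.2541]], np.float64(75.05658393704576)) ([[0.7038, -0.0549], [0.4892, 0.003]], np.float64(-15.098787278332521))
```

```bash
python3 -m crank '[{"offset":[0,0,-0.03],"twist":[0,0,0]},{"offset":[-0.03,0.012,-0.05],"twist":[0,0,0]},{"offset":[-0.07,0.028,-0.055],"twist":[0,0,-1]},{"offset":[-0.11,0.043,-0.055],"twist":[0,0,-2]},{"offset":[-0.15,0.059,-0.055],"twist":[0,0,-3]},{"offset":[-0.19,0.075,-0.055],"twist":[0,0,-4]},{"offset":[-0.23,0.09,-0.055],"twist":[0,0,-4.6]},{"offset":[-0.27,0.106,-0.055],"twist":[0,0,-4.6]},{"offset":[-0.31,0.122,-0.055],"twist":[0,0,-4.6]},{"offset":[-0.345,0.136,-0.055],"twist":[0,0,-4.6]},{"offset":[-0.37,0.1455,-0.055],"twist":[0,0,-4.6]},{"offset":[-0.37,0.1455,-0.055],"twist":[0,0,-4.6]},{"offset":[-0.37,0.1455,-0.055],"twist":[0,0,-4.6]},{"offset":[-0.37,0.1455,-0.055],"twist":[0,0,-4.6]}]'
python3 - <<'E'
from h import *
o=get_obs();print(o['tool_pos'],R.from_rotvec(o['tool_rot']).as_matrix().round(3).tolist())
a=get_image('wrist');b=get_image('scene');np.save('w2.npy',a)
a=a[60:330,140:500];a=cv2.resize(a,(800,600))
save('w2.png',np.clip(a*1.5,0,255).astype(np.uint8));save('s2.png',b)
E
```

```text
t: 6.85
tool_pos: [0.4872, -0.1055, 0.2528]
tool_rot: [-2.49, -1.914, 0.0]
contact_force: [0.8, 0.2, -2.3]
opening: 0.0115
grip_force: 39.4
[ 0.48716979 -0.10553669  0.25279538] [[0.258, 0.966, -0.001], [0.966, -0.258, 0.001], [0.0, -0.001, -1.0]]
```

View pics/w2.png

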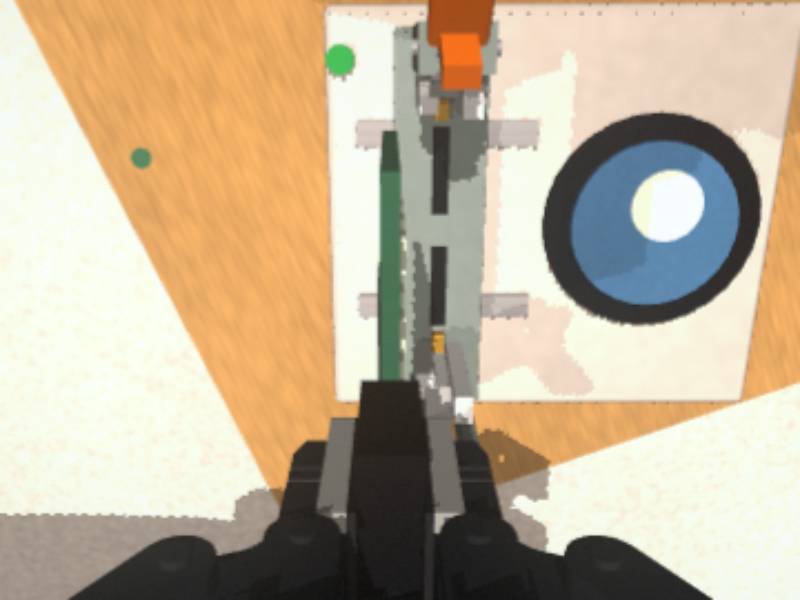

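Run:
```python
from h import *
C=cam('wrist');o=get_obs()
x=np.array([.9659,-.2588]);y=np.array([.2588,.9659]);S=np.array([.5156,-.1148])
def L(cx,cy,z): 
    p=atz(C,(140+cx*.45,60+cy*.45),z)[0,:2]-S;return round(p@x*1e3,1),round(p@y*1e3,1)
t=o['tool_pos'][:2]-S;print('tool',t@x*1e3,t@y*1e3)
im=np.load('w2.npy').astype(int)[60:330,140:500];im=cv2.resize(im.astype(np.uint8),(800,600)).astype(int);s=im[100:335,530:770];m=((s.max(2)<50)|(s[...,2]-s[...,0]>12)).astype(np.uint8)
cs,_=cv2.findContours(m,0,1);c=max(cs,key=cv2.contourArea)[:,0]+[530,100]
P=np.array([L(a,b,.022) for a,b in cv2.convexHull(c)[:,0]])
from scipy.optimize import least_squares
f=least_squares(lambda p:np.hypot(*(P-p[:2]).T)-p[2],[105,0,55],loss='soft_l1');print('tray',f.x,np.abs(f.fun).mean())
for n,a,z in [('brassL',(442,112),.04),('brassR',(438,342),.04),('slotTop',(441,128),.03),('slotBot',(439,322),.03),('guideL-x lip',(424,97),.075),('guideL+x',(480,97),.1),('carr',(399,200),.03),('carr',(484,200),.03),('bracket',(369,134),.02),('bracket',(369,305),.02),('noseL',(462,65),.11)]: print(n,L(*a,z))
tp=o['tool_pos'][2]-.0784+.08
print('board top corner',L(390,172,tp),'block',L(390,385,tp+.03),'bottom corner',L(390,135,tp-.075))
```

```text
tool -29.69524928111695 1.519011402177988
tray [103.49929824   0.60537813  54.16440594] 0.2160141514649348
brassL (np.float64(-4.9), np.float64(56.6))
brassR (np.float64(-4.2), np.float64(-57.6))
slotTop (np.float64(-4.5), np.float64(48.4))
slotBot (np.float64(-3.2), np.float64(-50.4))
guideL-x lip (np.float64(-14.8), np.float64(65.5))
guideL+x (np.float64(5.4), np.float64(67.0))
carr (np.float64(-24.4), np.float64(13.7))
carr (np.float64(17.5), np.float64(13.7))
bracket (np.float64(-39.2), np.float64(44.5))
bracket (np.float64(-39.9), np.float64(-44.5))
noseL (np.float64(-2.7), np.float64(78.8))
board top corner (np.float64(-28.8), np.float64(63.0)) block (np.float64(-28.8), np.float64(33.4)) bottom corner (np.float64(-28.8), np.float64(61.6))
```

```bash
python3 -m crank '[{"offset":[0,0,0.025],"twist":[0,0,0]},{"offset":[0,0,0.05],"twist":[0,0,0]},{"offset":[0,0,0.074],"twist":[0,0,0]},{"offset":[0,0,0.074],"twist":[0,0,0]},{"offset":[0,0,0.074],"twist":[0,0,0]}]'
python3 - <<'E'
from h import *
o=get_obs();print(o['tool_pos'])
a=get_image('wrist');np.save('w3.npy',a);b=get_image('scene')
a=np.clip(cv2.resize(a[60:240,270:400],(433,600),interpolation=cv2.INTER_CUBIC)*1.5,0,255).astype(np.uint8)
b=np.clip(cv2.resize(b[110:260,220:340],(360,450),interpolation=cv2.INTER_CUBIC)*1.6,0,255).astype(np.uint8)
out=np.zeros((600,800,3),np.uint8);out[:,:433]=a;out[:450,440:]=b;save('w3.png',out)
E
```

```text
t: 7.58
tool_pos: [0.4879, -0.1064, 0.1805]
tool_rot: [2.491, 1.912, 0.001]
contact_force: [-0.5, 0.5, -2.5]
opening: 0.0112
grip_force: 39.4
[ 0.48791121 -0.10641697  0.18049036]
```

View pics/w3.png

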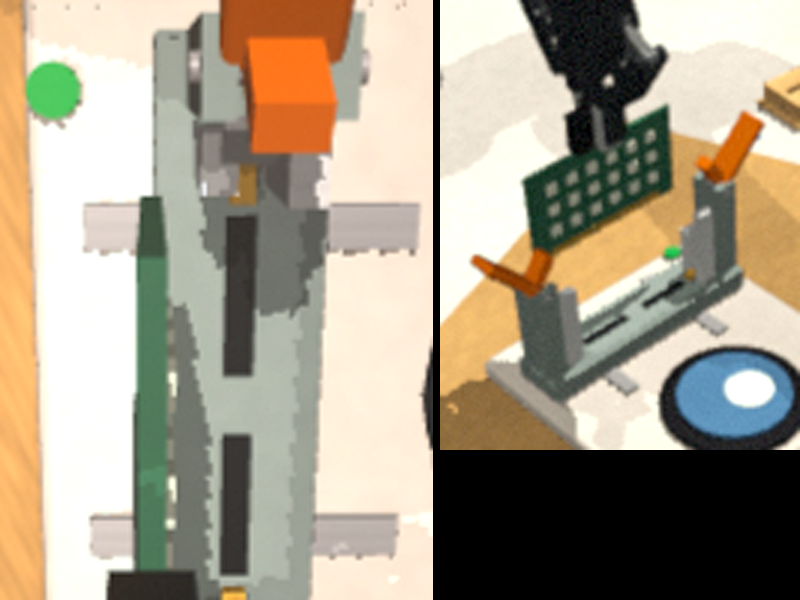

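Run:
```python
from h import *
C=cam('wrist');o=get_obs()
x=np.array([.9659,-.2588]);y=np.array([.2588,.9659]);S=np.array([.5156,-.1148])
def L(cx,cy,z): 
    p=atz(C,(270+cx*.3,60+cy*.3),z)[0,:2]-S;return round(p@x*1e3,1),round(p@y*1e3,1)
t=o['tool_pos'][:2]-S;print('tool',t@x*1e3,t@y*1e3)
zb=o['tool_pos'][2]-.0734
for n,a,z in [('topL',(138,257),zb+.075),('topR',(168,257),zb+.075),('botL',(142,198),zb),('botR',(163,198),zb),('blockfront',(152,571),zb+.075),('slotTop',(240,216),.03),('slotBot',(235,575),.03),('slot mid top',(240,376),.03),('slot mid bot',(237,434),.03),('brassR',(234,594),.04),('brassL',(245,204),.04),('brkt',(84,230),.02),('brkt',(92,536),.02),('brktR',(418,230),.02),('brktR',(398,536),.02),('lipShort in',(215,195),.075),('lipTall',(300,208),.1),('lipTall top',(290,155),.1)]: print(n,L(*a,z))
```

```text
tool -28.510795275155886 0.754460454157257
topL (np.float64(-29.3), np.float64(62.4))
topR (np.float64(-25.6), np.float64(62.4))
botL (np.float64(-29.2), np.float64(61.6))
botR (np.float64(-25.2), np.float64(61.6))
blockfront (np.float64(-27.6), np.float64(19.5))
slotTop (np.float64(-4.4), np.float64(48.8))
slotBot (np.float64(-3.3), np.float64(-52.6))
slot mid top (np.float64(-3.3), np.float64(6.3))
slot mid bot (np.float64(-3.7), np.float64(-10.2))
brassR (np.float64(-4.2), np.float64(-53.7))
brassL (np.float64(-4.0), np.float64(52.9))
brkt (np.float64(-45.2), np.float64(43.9))
brkt (np.float64(-44.6), np.float64(-44.7))
brktR (np.float64(44.0), np.float64(43.8))
brktR (np.float64(45.0), np.float64(-44.8))
lipShort in (np.float64(-13.6), np.float64(58.7))
lipTall (np.float64(1.6), np.float64(58.8))
lipTall top (np.float64(-0.7), np.float64(68.9))
```

```bash
python3 -m crank '[{"offset":[0.002,0,0.01],"twist":[0,0,0]},{"offset":[0.002,0,0.02],"twist":[0,0,0]},{"offset":[0.002,0.005,0.02],"twist":[0,0,0]},{"offset":[0.002,0.012,0.02],"twist":[0,0,0]},{"offset":[0.002,0.018,0.02],"twist":[0,0,0]},{"offset":[0.002,0.021,0.02],"twist":[0,0,0]},{"offset":[0.002,0.022,0.02],"twist":[0,0,0]},{"offset":[0.002,0.022,0.02],"twist":[0,0,0]},{"offset":[0.002,0.022,0.02],"twist":[0,0,0]}]'
python3 -m crank '[{"offset":[0,0.001,0],"twist":[0,0,0]},{"offset":[0,0.0015,0],"twist":[0,0,0]},{"offset":[0,0.0015,0],"twist":[0,0,0]}]'
python3 -m crank '[{"offset":[0,0.001,0],"twist":[0,0,0]},{"offset":[0,0.0015,0],"twist":[0,0,0]},{"offset":[0,0.0015,0],"twist":[0,0,0]}]'
```

```text
t: 8.8
tool_pos: [0.509, -0.1102, 0.1593]
tool_rot: [-2.492, -1.912, 0.0]
contact_force: [0.1, -1.1, -2.3]
opening: 0.0116
grip_force: 39.4
t: 9.18
tool_pos: [0.5105, -0.1107, 0.1593]
tool_rot: [-2.492, -1.912, 0.0]
contact_force: [-0.7, 0.3, -1.7]
opening: 0.0112
grip_force: 39.4
t: 9.55
tool_pos: [0.512, -0.1111, 0.1593]
tool_rot: [-2.492, -1.912, 0.0]
contact_force: [0.7, -0.0, -2.5]
opening: 0.0116
grip_force: 39.4
```

```bash
python3 -m crank '[{"offset":[0,0.001,0],"twist":[0,0,0]},{"offset":[0,0.001,0],"twist":[0,0,0]}]'
python3 -m crank '[{"offset":[0,0.001,0],"twist":[0,0,0]},{"offset":[0,0.001,0],"twist":[0,0,0]}]'
python3 - <<'E'
from h import *
o=get_obs();print(o['contact_force'],o['wrist_torque'],o['tool_pos'])
E
```

```text
t: 9.8
tool_pos: [0.5127, -0.1112, 0.1592]
tool_rot: [-2.492, -1.912, 0.001]
contact_force: [-1.3, 0.0, -1.5]
opening: 0.0115
grip_force: 39.5
t: 10.05
tool_pos: [0.5132, -0.1114, 0.159]
tool_rot: [-2.491, -1.912, 0.002]
contact_force: [-4.1, 0.9, 0.2]
opening: 0.0119
grip_force: 39.7
[-4.06088243  0.89149323  0.24782089] [0.26561667 0.94290393 0.20557213] [ 0.51317374 -0.11136225  0.15901617]
```

```bash
python3 -m crank '[{"offset":[0,-0.0015,0],"twist":[0,0,0]},{"offset":[0,-0.003,0],"twist":[0,0,0]},{"offset":[0,-0.003,0],"twist":[0,0,0]}]'
python3 -m crank '[{"offset":[0,0,0.005],"twist":[0,0,0]},{"offset":[0,0,0.010],"twist":[0,0,0]},{"offset":[0,0,0.012],"twist":[0,0,0]}]'
python3 -m crank '[{"offset":[0,0,0.003],"twist":[0,0,0]},{"offset":[0,0,0.006],"twist":[0,0,0]},{"offset":[0,0,0.006],"twist":[0,0,0]}]'
```

```text
t: 10.42
tool_pos: [0.5115, -0.1109, 0.1596]
tool_rot: [2.492, 1.911, 0.002]
contact_force: [0.8, -0.2, -2.1]
opening: 0.0113
grip_force: 39.4
t: 10.8
tool_pos: [0.5107, -0.1106, 0.1466]
tool_rot: [-2.492, -1.912, 0.001]
contact_force: [-0.1, -0.1, -1.7]
opening: 0.0113
grip_force: 39.4
t: 11.18
tool_pos: [0.5108, -0.1107, 0.1409]
tool_rot: [-2.492, -1.912, 0.0]
contact_force: [-0.1, 0.7, -2.0]
opening: 0.0117
grip_force: 39.4
```

Run:
```python
from h import *
o=get_obs();print(o['contact_force'],o['wrist_torque'],o['tool_pos'])
b=get_image('scene');a=get_image('side')
b=np.clip(cv2.resize(b[110:260,220:340],(400,500),interpolation=cv2.INTER_CUBIC)*1.6,0,255).astype(np.uint8)
a=np.clip(cv2.resize(a[140:290,240:360],(400,500),interpolation=cv2.INTER_CUBIC)*1.6,0,255).astype(np.uint8)
save('s4.png',np.hstack([b,a]))
```

```text
[-0.09083911  0.73255009 -1.95372101] [ 0.13936802 -0.07473581 -0.0183273 ] [ 0.51082969 -0.11067571  0.140921  ]
```

View pics/s4.png

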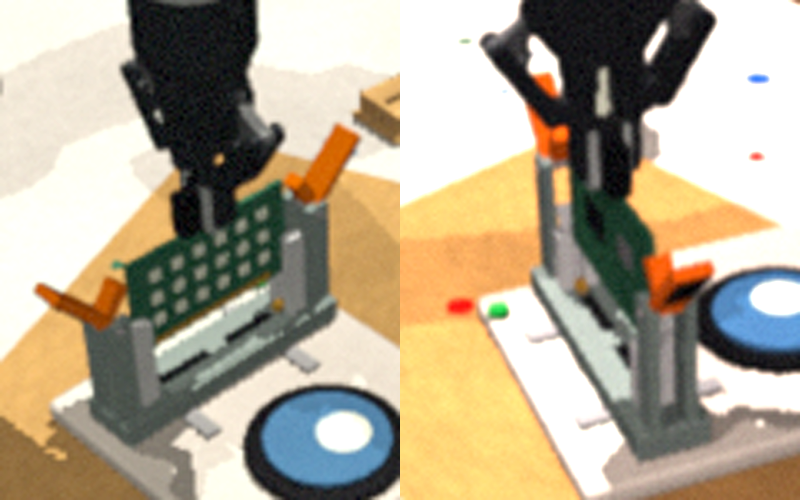

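```bash
python3 -m crank '[{"offset":[0,0,0.004],"twist":[0,0,0]},{"offset":[0,0,0.008],"twist":[0,0,0]},{"offset":[0,0,0.012],"twist":[0,0,0]},{"offset":[0,0,0.012],"twist":[0,0,0]}]'
python3 -m crank '[{"offset":[0,0,0.004],"twist":[0,0,0]},{"offset":[0,0,0.008],"twist":[0,0,0]},{"offset":[0,0,0.011],"twist":[0,0,0]},{"offset":[0,0,0.011],"twist":[0,0,0]}]'
python3 -m crank '[{"offset":[0,0,0.001],"twist":[0,0,0]},{"offset":[0,0,0.002],"twist":[0,0,0]},{"offset":[0,0,0.002],"twist":[0,0,0]}]'
```

```text
t: 11.78
tool_pos: [0.5106, -0.1106, 0.1286]
tool_rot: [-2.492, -1.912, 0.001]
contact_force: [-0.9, -0.0, -2.8]
opening: 0.0114
grip_force: 39.4
t: 12.28
tool_pos: [0.5107, -0.1107, 0.1178]
tool_rot: [-2.492, -1.912, 0.001]
contact_force: [0.8, 0.5, -2.1]
opening: 0.0114
grip_force: 39.3
t: 12.65
tool_pos: [0.5111, -0.1108, 0.1163]
tool_rot: [2.492, 1.912, 0.0]
contact_force: [0.2, 1.8, -1.4]
opening: 0.0119
grip_force: 39.4
```

```bash
python3 -m crank '[{"offset":[0,0,0.001],"twist":[0,0,0]},{"offset":[0,0,0.0015],"twist":[0,0,0]},{"offset":[0,0,0.0015],"twist":[0,0,0]}]'
python3 -m crank '[{"offset":[0,0,0.001],"twist":[0,0,0]},{"offset":[0,0,0.0015],"twist":[0,0,0]},{"offset":[0,0,0.0015],"twist":[0,0,0]}]'
```

```text
t: 13.02
tool_pos: [0.511, -0.1108, 0.1148]
tool_rot: [-2.492, -1.913, 0.0]
contact_force: [0.5, 1.0, -2.3]
opening: 0.0112
grip_force: 39.4
t: 13.4
tool_pos: [0.511, -0.1108, 0.1134]
tool_rot: [-2.492, -1.912, -0.0]
contact_force: [0.1, 1.9, -0.7]
opening: 0.0114
grip_force: 39.6
```

```bash
python3 -m crank '[{"offset":[0,0,0.0005],"twist":[0,0,0]},{"offset":[0,0,0.0005],"twist":[0,0,0]},{"offset":[0,0,0.0005],"twist":[0,0,0]},{"offset":[0,0,0.0005],"twist":[0,0,0]}]' 0.5
python3 -m crank '[{"offset":[0,0,-0.02],"twist":[0,0,0]},{"offset":[0,0,-0.05],"twist":[0,0,0]},{"offset":[0,0,-0.09],"twist":[0,0,0]},{"offset":[0,0,-0.13],"twist":[0,0,0]},{"offset":[0,0,-0.13],"twist":[0,0,0]},{"offset":[0,0,-0.13],"twist":[0,0,0]}]'
python3 - <<'E'
from h import *
a=get_image('wrist');np.save('w5.npy',a);b=get_image('scene');c=get_image('side');o=get_obs();print(o['tool_pos'])
a=np.clip(cv2.resize(a[100:400,150:500],(467,400),interpolation=cv2.INTER_CUBIC)*1.5,0,255).astype(np.uint8)
f=lambda i:np.clip(cv2.resize(i,(333,300),interpolation=cv2.INTER_CUBIC)*1.6,0,255).astype(np.uint8)
out=np.zeros((600,800,3),np.uint8);out[:400,:467]=a;out[:300,467:]=f(b[130:250,220:353]);out[300:,467:]=f(c[150:270,240:373]);save('w5.png',out)
E
```

```text
t: 13.9
tool_pos: [0.5111, -0.1108, 0.1129]
tool_rot: [2.492, 1.912, 0.0]
contact_force: [0.4, -0.2, 0.5]
opening: 0.0426
grip_force: 0.0
t: 14.65
tool_pos: [0.511, -0.1108, 0.2435]
tool_rot: [2.492, 1.912, 0.001]
contact_force: [-0.6, 0.2, -0.1]
opening: 0.0429
grip_force: 0.0
[ 0.5102884  -0.11048887  0.24139447]
```

View pics/w5.png

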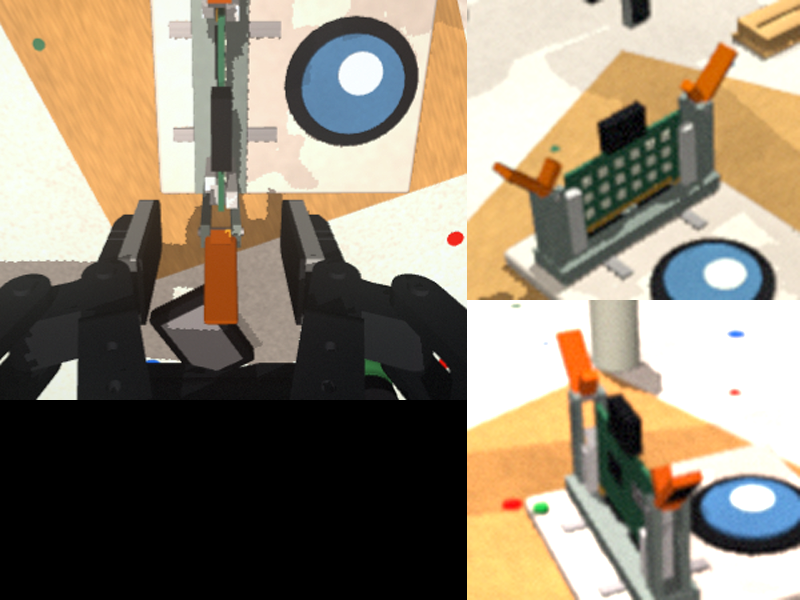

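```bash
python3 -m crank '[{"offset":[0.03,0.001,0],"twist":[0,0,0]},{"offset":[0.07,0.001,0],"twist":[0,0,0]},{"offset":[0.11,0.001,0],"twist":[0,0,0]},{"offset":[0.14,0.001,0],"twist":[0,0,0]},{"offset":[0.154,0.001,0],"twist":[0,0,0]},{"offset":[0.154,0.001,0],"twist":[0,0,0]},{"offset":[0.154,0.001,0.03],"twist":[0,0,0]},{"offset":[0.154,0.001,0.07],"twist":[0,0,0]},{"offset":[0.154,0.001,0.1],"twist":[0,0,0]},{"offset":[0.154,0.001,0.107],"twist":[0,0,0]},{"offset":[0.154,0.001,0.107],"twist":[0,0,0]}]' 0 30
python3 - <<'E'
from h import *
o=get_obs();print(o['tool_pos'],o['contact_force'],o['opening'])
p=o['tool_pos'][:2]-[.5156,-.1148];print(p@[.9659,-.2588],p@[.2588,.9659])
b=get_image('scene');c=get_image('side');w=get_image('wrist')
f=lambda i:np.clip(cv2.resize(i,(400,300),interpolation=cv2.INTER_CUBIC)*1.6,0,255).astype(np.uint8)
save('s6.png',np.vstack([np.hstack([f(b[100:250,220:420]),f(c[130:280,220:420])]),np.hstack([f(w[100:400,120:520]),f(w)])]))
E
```

```text
t: 16.18
tool_pos: [0.5519, 0.037, 0.1361]
tool_rot: [2.493, 1.911, -0.0]
contact_force: [0.3, 0.0, 1.8]
opening: -0.0
grip_force: 0.0
[0.55191101 0.03699707 0.13610502] [0.29433217 0.03317511 1.81940497] -1.4465002192194367e-06
-0.004212277793526011 0.156018080528919
```

View pics/s6.png

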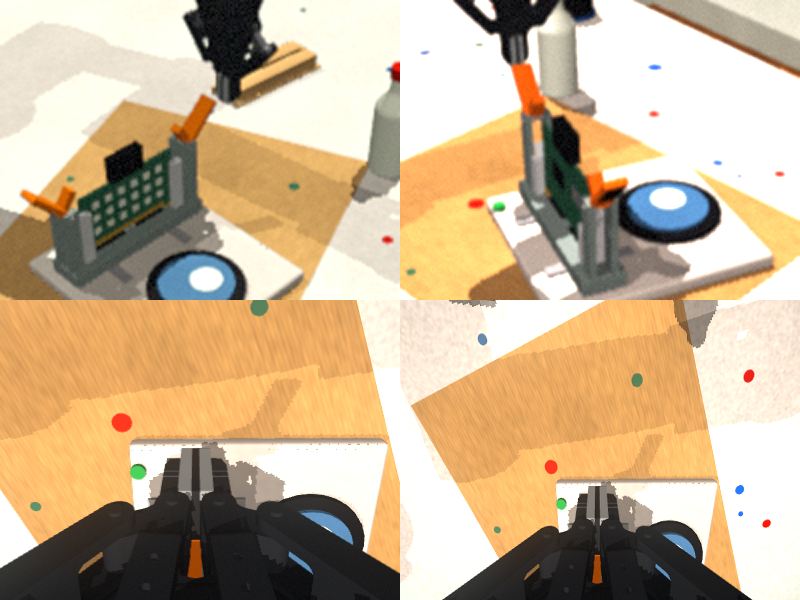

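```bash
python3 -m crank '[{"offset":[-0.005,0,0],"twist":[0,0,0]},{"offset":[-0.01,0,0],"twist":[0,0,0]},{"offset":[-0.014,0,0],"twist":[0,0,0]},{"offset":[-0.017,0,0],"twist":[0,0,0]},{"offset":[-0.02,0,-0.001],"twist":[0,0,0]},{"offset":[-0.023,0,-0.002],"twist":[0,0,0]},{"offset":[-0.026,0,-0.003],"twist":[0,0,0]},{"offset":[-0.029,0,-0.004],"twist":[0,0,0]},{"offset":[-0.032,0,-0.005],"twist":[0,0,0]}]'
python3 -m crank '[{"offset":[-0.003,0,-0.001],"twist":[0,0,0]},{"offset":[-0.006,0,-0.002],"twist":[0,0,0]},{"offset":[-0.009,0,-0.003],"twist":[0,0,0]},{"offset":[-0.012,0,-0.004],"twist":[0,0,0]}]'
```

```text
t: 17.45
tool_pos: [0.5457, 0.0089, 0.1437]
tool_rot: [2.492, 1.913, 0.012]
contact_force: [1.3, 8.2, 5.8]
opening: -0.0
grip_force: 4.0
t: 17.95
tool_pos: [0.5419, -0.0039, 0.1466]
tool_rot: [2.491, 1.912, 0.007]
contact_force: [1.6, 4.3, 4.6]
opening: -0.0002
grip_force: 2.4
```

```bash
python3 -m crank '[{"offset":[-0.003,0,-0.001],"twist":[0,0,0]},{"offset":[-0.006,0,-0.002],"twist":[0,0,0]},{"offset":[-0.009,0,-0.002],"twist":[0,0,0]},{"offset":[-0.012,0,-0.003],"twist":[0,0,0]}]'
python3 -m crank '[{"offset":[-0.002,0,-0.001],"twist":[0,0,0]},{"offset":[-0.004,0,-0.001],"twist":[0,0,0]},{"offset":[-0.006,0,-0.001],"twist":[0,0,0]}]'
python3 - <<'E'
from h import *
o=get_obs();p=o['tool_pos'][:2]-[.5156,-.1148];print(p@[.9659,-.2588],p@[.2588,.9659],o['contact_force']@[.2588,.9659,0])
E
```

```text
t: 18.45
tool_pos: [0.5371, -0.0166, 0.1473]
tool_rot: [-2.492, -1.912, 0.001]
contact_force: [3.2, 2.3, 0.1]
opening: -0.0001
grip_force: 1.8
t: 18.82
tool_pos: [0.5353, -0.0215, 0.1478]
tool_rot: [-2.491, -1.911, -0.001]
contact_force: [4.2, 5.9, -2.1]
opening: -0.0
grip_force: 3.1
-0.005078606543208592 0.09520972404608243 6.836016216077033
```

```bash
for i in 1; do python3 -m crank '[{"offset":[-0.001,0,-0.0005],"twist":[0,0,0]},{"offset":[-0.002,0,-0.0005],"twist":[0,0,0]},{"offset":[-0.003,0,-0.001],"twist":[0,0,0]},{"offset":[-0.003,0,-0.001],"twist":[0,0,0]}]'; done
python3 -m crank '[{"offset":[-0.001,0,0],"twist":[0,0,0]},{"offset":[-0.0015,0,0],"twist":[0,0,0]},{"offset":[-0.0015,0,0],"twist":[0,0,0]}]'
python3 - <<'E'
from h import *
o=get_obs();p=o['tool_pos'][:2]-[.5156,-.1148];print(p@[.9659,-.2588],p@[.2588,.9659],o['contact_force']@[.2588,.9659,0])
E
```

```text
t: 19.32
tool_pos: [0.5342, -0.0241, 0.1482]
tool_rot: [-2.49, -1.91, -0.0]
contact_force: [3.3, 5.7, -1.8]
opening: -0.0003
grip_force: 3.1
t: 19.7
tool_pos: [0.5339, -0.0254, 0.1481]
tool_rot: [-2.49, -1.91, -0.001]
contact_force: [3.1, 6.6, -3.7]
opening: 0.0002
grip_force: 3.2
-0.0055050122295303905 0.09107330802593053 7.16832652473877
```

```bash
python3 -m crank '[{"offset":[-0.001,0,0],"twist":[0,0,0]},{"offset":[-0.0015,0,0],"twist":[0,0,0]},{"offset":[-0.0015,0,0],"twist":[0,0,0]}]'
python3 -m crank '[{"offset":[-0.001,0,0],"twist":[0,0,0]},{"offset":[-0.001,0,0],"twist":[0,0,0]},{"offset":[-0.001,0,0],"twist":[0,0,0]}]'
python3 - <<'E'
from h import *
o=get_obs();p=o['tool_pos'][:2]-[.5156,-.1148];print(p@[.9659,-.2588],p@[.2588,.9659],o['contact_force']@[.2588,.9659,0])
E
```

```text
t: 20.08
tool_pos: [0.5335, -0.0266, 0.1481]
tool_rot: [-2.489, -1.91, -0.001]
contact_force: [3.5, 7.7, -3.0]
opening: -0.0002
grip_force: 3.4
t: 20.45
tool_pos: [0.5333, -0.0272, 0.1481]
tool_rot: [-2.489, -1.91, -0.002]
contact_force: [5.1, 9.1, -3.4]
opening: -0.0001
grip_force: 4.1
-0.005614282275038665 0.08921952167971249 10.073621599430517
```

```bash
python3 -m crank '[{"offset":[-0.001,0,0],"twist":[0,0,0]},{"offset":[-0.001,0,0],"twist":[0,0,0]},{"offset":[-0.001,0,0],"twist":[0,0,0]}]'
python3 -m crank '[{"offset":[-0.001,0,0],"twist":[0,0,0]},{"offset":[-0.001,0,0],"twist":[0,0,0]},{"offset":[-0.001,0,0],"twist":[0,0,0]}]'
python3 - <<'E'
from h import *
o=get_obs();p=o['tool_pos'][:2]-[.5156,-.1148];print(p@[.9659,-.2588],p@[.2588,.9659],o['contact_force']@[.2588,.9659,0])
E
```

```text
t: 20.82
tool_pos: [0.5332, -0.0273, 0.1481]
tool_rot: [-2.488, -1.909, -0.005]
contact_force: [5.9, 10.3, -3.6]
opening: -0.0001
grip_force: 5.3
t: 21.2
tool_pos: [0.5332, -0.0275, 0.1481]
tool_rot: [-2.487, -1.909, -0.007]
contact_force: [6.8, 13.5, -4.2]
opening: -0.0002
grip_force: 6.6
-0.00560791143131822 0.08887481726290257 14.767446147843808
```

```bash
python3 -m crank '[{"offset":[0.01,0,0],"twist":[0,0,0]},{"offset":[0.025,0,-0.01],"twist":[0,0,0]},{"offset":[0.025,0,-0.05],"twist":[0,0,0]},{"offset":[0.02,0,-0.09],"twist":[0,0,0]},{"offset":[-0.02,0,-0.09],"twist":[0,0,0]},{"offset":[-0.07,0,-0.09],"twist":[0,0,0]},{"offset":[-0.12,0,-0.09],"twist":[0,0,0]},{"offset":[-0.17,0,-0.09],"twist":[0,0,0]},{"offset":[-0.215,0,-0.09],"twist":[0,0,0]},{"offset":[-0.243,0,-0.09],"twist":[0,0,0]},{"offset":[-0.243,0,-0.09],"twist":[0,0,0]},{"offset":[-0.243,0,-0.09],"twist":[0,0,0]}]'
python3 - <<'E'
from h import *
o=get_obs();p=o['tool_pos'][:2]-[.5156,-.1148];print(p@[.9659,-.2588],p@[.2588,.9659],o['contact_force'])
b=get_image('scene');c=get_image('side');w=get_image('wrist')
f=lambda i:np.clip(cv2.resize(i,(400,300),interpolation=cv2.INTER_CUBIC)*1.6,0,255).astype(np.uint8)
save('s7.png',np.vstack([np.hstack([f(b[100:250,200:400]),f(c[130:280,220:420])]),np.hstack([f(w[0:300,120:520]),f(w)])]))
E
```

```text
t: 22.7
tool_pos: [0.4707, -0.2651, 0.2401]
tool_rot: [-2.492, -1.913, 0.0]
contact_force: [0.4, 0.2, -0.6]
opening: 0.0001
grip_force: 0.0
-0.004473731394100481 -0.15675964645692417 [ 0.44421704  0.23357481 -0.63583251]
```

View pics/s7.png

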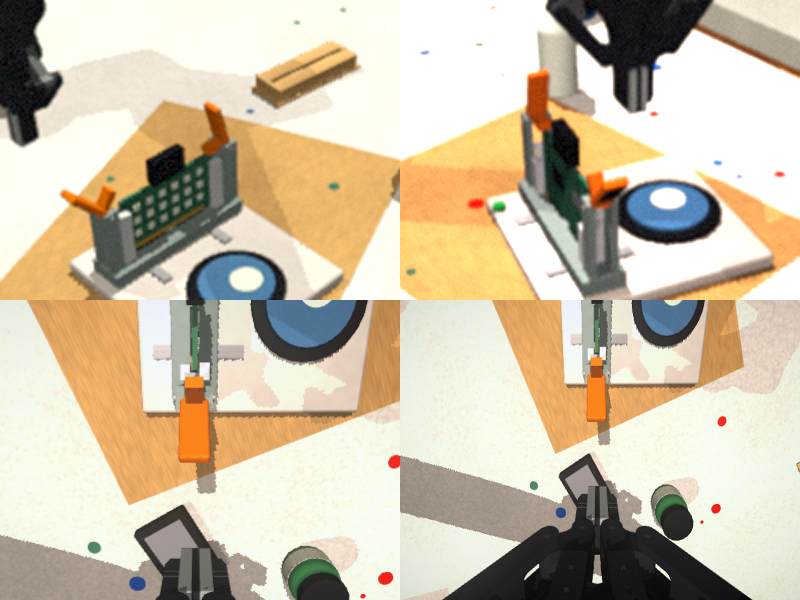

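```bash
python3 -m crank '[{"offset":[0,0,0.03],"twist":[0,0,0]},{"offset":[0,0,0.07],"twist":[0,0,0]},{"offset":[0,0,0.1],"twist":[0,0,0]},{"offset":[0,0,0.107],"twist":[0,0,0]},{"offset":[0.004,0,0.107],"twist":[0,0,0]},{"offset":[0.008,0,0.107],"twist":[0,0,0]},{"offset":[0.011,0,0.107],"twist":[0,0,0]},{"offset":[0.014,0,0.107],"twist":[0,0,0]},{"offset":[0.017,0,0.106],"twist":[0,0,0]},{"offset":[0.02,0,0.105],"twist":[0,0,0]},{"offset":[0.023,0,0.104],"twist":[0,0,0]},{"offset":[0.026,0,0.103],"twist":[0,0,0]}]'
python3 -m crank '[{"offset":[0.003,0,-0.001],"twist":[0,0,0]},{"offset":[0.006,0,-0.002],"twist":[0,0,0]},{"offset":[0.009,0,-0.003],"twist":[0,0,0]},{"offset":[0.012,0,-0.004],"twist":[0,0,0]}]'
```

```text
t: 24.35
tool_pos: [0.4771, -0.2427, 0.1382]
tool_rot: [2.489, 1.91, -0.006]
contact_force: [-4.6, -7.0, 5.1]
opening: -0.0
grip_force: 4.3
t: 24.85
tool_pos: [0.4811, -0.2312, 0.1431]
tool_rot: [2.489, 1.908, -0.003]
contact_force: [-2.2, -6.1, 4.7]
opening: -0.0003
grip_force: 3.1
```

```bash
python3 -m crank '[{"offset":[0.003,0,-0.001],"twist":[0,0,0]},{"offset":[0.006,0,-0.002],"twist":[0,0,0]},{"offset":[0.009,0,-0.003],"twist":[0,0,0]},{"offset":[0.012,0,-0.004],"twist":[0,0,0]},{"offset":[0.015,0,-0.005],"twist":[0,0,0]}]'
python3 -m crank '[{"offset":[0.003,0,-0.0005],"twist":[0,0,0]},{"offset":[0.006,0,-0.001],"twist":[0,0,0]},{"offset":[0.009,0,-0.001],"twist":[0,0,0]}]'
python3 - <<'E'
from h import *
o=get_obs();p=o['tool_pos'][:2]-[.5156,-.1148];print(p@[.9659,-.2588],p@[.2588,.9659],o['contact_force']@[.2588,.9659,0])
E
```

```text
t: 25.48
tool_pos: [0.4847, -0.2145, 0.1462]
tool_rot: [2.492, 1.912, 0.001]
contact_force: [0.7, -4.2, 1.4]
opening: 0.0
grip_force: 1.9
t: 25.85
tool_pos: [0.4866, -0.2058, 0.1466]
tool_rot: [2.492, 1.912, -0.001]
contact_force: [-0.1, -5.8, 2.2]
opening: 0.0002
grip_force: 2.7
-0.0044443900023525135 -0.09544936287948229 -5.664426036481236
```

```bash
python3 -m crank '[{"offset":[0.001,0,-0.0005],"twist":[0,0,0]},{"offset":[0.002,0,-0.0005],"twist":[0,0,0]},{"offset":[0.003,0,-0.001],"twist":[0,0,0]},{"offset":[0.003,0,-0.001],"twist":[0,0,0]}]'
python3 -m crank '[{"offset":[0.001,0,0],"twist":[0,0,0]},{"offset":[0.002,0,0],"twist":[0,0,0]},{"offset":[0.002,0,0],"twist":[0,0,0]}]'
python3 -m crank '[{"offset":[0.001,0,0],"twist":[0,0,0]},{"offset":[0.0015,0,0],"twist":[0,0,0]},{"offset":[0.0015,0,0],"twist":[0,0,0]}]'
python3 - <<'E'
from h import *
o=get_obs();p=o['tool_pos'][:2]-[.5156,-.1148];print(p@[.9659,-.2588],p@[.2588,.9659],o['contact_force']@[.2588,.9659,0])
E
```

```text
t: 26.35
tool_pos: [0.487, -0.2031, 0.1467]
tool_rot: [2.492, 1.912, -0.002]
contact_force: [2.3, -6.9, -1.7]
opening: 0.0004
grip_force: 2.8
t: 26.72
tool_pos: [0.4874, -0.2016, 0.1466]
tool_rot: [2.492, 1.912, -0.004]
contact_force: [2.5, -7.5, -2.6]
opening: 0.0002
grip_force: 3.4
t: 27.1
tool_pos: [0.4877, -0.2003, 0.1466]
tool_rot: [2.491, 1.912, -0.004]
contact_force: [1.5, -8.3, -2.9]
opening: -0.0002
grip_force: 3.7
-0.004776551854288931 -0.08983339020664234 -7.5836665277029205
```

```bash
python3 -m crank '[{"offset":[0.001,0,0],"twist":[0,0,0]},{"offset":[0.0015,0,0],"twist":[0,0,0]},{"offset":[0.0015,0,0],"twist":[0,0,0]}]'
python3 -m crank '[{"offset":[0.001,0,0],"twist":[0,0,0]},{"offset":[0.001,0,0],"twist":[0,0,0]},{"offset":[0.001,0,0],"twist":[0,0,0]}]'
python3 -m crank '[{"offset":[0.001,0,0],"twist":[0,0,0]},{"offset":[0.001,0,0],"twist":[0,0,0]},{"offset":[0.001,0,0],"twist":[0,0,0]}]'
python3 - <<'E'
from h import *
o=get_obs();p=o['tool_pos'][:2]-[.5156,-.1148];print(p@[.9659,-.2588],p@[.2588,.9659],o['contact_force']@[.2588,.9659,0])
E
```

```text
t: 27.48
tool_pos: [0.4878, -0.1998, 0.1466]
tool_rot: [2.49, 1.911, -0.007]
contact_force: [0.4, -12.8, -3.2]
opening: -0.0002
grip_force: 5.2
t: 27.85
tool_pos: [0.4879, -0.1997, 0.1466]
tool_rot: [2.49, 1.91, -0.009]
contact_force: [-0.2, -14.5, -4.4]
opening: -0.0001
grip_force: 6.3
t: 28.22
tool_pos: [0.4879, -0.1995, 0.1466]
tool_rot: [2.489, 1.909, -0.012]
contact_force: [-0.5, -17.8, -3.7]
opening: -0.0002
grip_force: 7.6
-0.004789160567552454 -0.08897337798537601 -17.32003128058239
```

```bash
python3 -m crank '[{"offset":[-0.01,0,0],"twist":[0,0,0]},{"offset":[-0.025,0,-0.01],"twist":[0,0,0]},{"offset":[-0.025,0,-0.05],"twist":[0,0,0]},{"offset":[-0.02,0,-0.09],"twist":[0,0,0]},{"offset":[0.02,0,-0.09],"twist":[0,0,0]},{"offset":[0.07,0,-0.09],"twist":[0,0,0]},{"offset":[0.12,0,-0.09],"twist":[0,0,0]},{"offset":[0.17,0,-0.09],"twist":[0,0,0]},{"offset":[0.2,0,-0.09],"twist":[0,0,0]},{"offset":[0.202,0,-0.09],"twist":[0,0,0]},{"offset":[0.202,0,-0.05],"twist":[0,0,0]},{"offset":[0.202,0,-0.01],"twist":[0,0,0]},{"offset":[0.202,0,-0.001],"twist":[0,0,0]},{"offset":[0.198,0,-0.001],"twist":[0,0,0]},{"offset":[0.194,0,-0.001],"twist":[0,0,0]},{"offset":[0.19,0,-0.001],"twist":[0,0,0]},{"offset":[0.186,0,-0.001],"twist":[0,0,0]},{"offset":[0.182,0,-0.001],"twist":[0,0,0]},{"offset":[0.18,0,-0.001],"twist":[0,0,0]},{"offset":[0.18,0,-0.001],"twist":[0,0,0]}]'
python3 - <<'E'
from h import *
o=get_obs();p=o['tool_pos'][:2]-[.5156,-.1148];print(p@[.9659,-.2588],p@[.2588,.9659],o['contact_force']@[.2588,.9659,0])
E
```

```text
t: 30.72
tool_pos: [0.5357, -0.0223, 0.1488]
tool_rot: [-2.493, -1.912, 0.0]
contact_force: [-0.1, 0.1, -0.2]
opening: 0.0002
grip_force: 0.0
-0.004499085532681199 0.09458982403246462 0.11288293852419631
```

```bash
python3 -m crank '[{"offset":[-0.002,0,0],"twist":[0,0,0]},{"offset":[-0.004,0,0],"twist":[0,0,0]},{"offset":[-0.005,0,0],"twist":[0,0,0]},{"offset":[-0.005,0,0],"twist":[0,0,0]}]'
python3 -m crank '[{"offset":[-0.001,0,0],"twist":[0,0,0]},{"offset":[-0.002,0,0],"twist":[0,0,0]},{"offset":[-0.002,0,0],"twist":[0,0,0]}]'
python3 -m crank '[{"offset":[-0.001,0,0],"twist":[0,0,0]},{"offset":[-0.002,0,0],"twist":[0,0,0]},{"offset":[-0.002,0,0],"twist":[0,0,0]}]'
python3 - <<'E'
from h import *
o=get_obs();p=o['tool_pos'][:2]-[.5156,-.1148];print(p@[.9659,-.2588],p@[.2588,.9659],o['contact_force']@[.2588,.9659,0])
E
```

```text
t: 31.22
tool_pos: [0.5345, -0.0271, 0.1488]
tool_rot: [2.492, 1.912, -0.0]
contact_force: [0.3, 0.1, -0.4]
opening: 0.0002
grip_force: 0.0
t: 31.6
tool_pos: [0.5343, -0.0275, 0.1489]
tool_rot: [-2.491, -1.912, -0.004]
contact_force: [1.5, 5.9, -0.2]
opening: -0.0
grip_force: 2.9
t: 31.98
tool_pos: [0.5342, -0.0279, 0.1489]
tool_rot: [-2.489, -1.911, -0.009]
contact_force: [1.9, 11.7, -0.9]
opening: -0.0
grip_force: 5.4
-0.004545865609354525 0.08878563306050188 11.760817516713676
```

```bash
python3 -m crank '[{"offset":[0.01,0,0],"twist":[0,0,0]},{"offset":[0.025,0,-0.01],"twist":[0,0,0]},{"offset":[0.025,0,-0.05],"twist":[0,0,0]},{"offset":[0.025,0,-0.09],"twist":[0,0,0]},{"offset":[0.025,0,-0.12],"twist":[0,0,0]},{"offset":[0.025,0,-0.12],"twist":[0,0,0]},{"offset":[0.025,0,-0.12],"twist":[0,0,0]}]'
python3 -c "
from station import *
print(finish_job())"
```

```text
t: 32.85
tool_pos: [0.5396, -0.0064, 0.2679]
tool_rot: [-2.492, -1.912, 0.002]
contact_force: [-0.3, -1.0, -1.7]
opening: -0.0001
grip_force: 0.0
the job is handed in; nothing more can be done
None
```

The LED board is in the lamp's guides with the LEDs facing the tray, and both levers are pushed in to their stops (felt at about 15–17 N). I handed the job in at about 33 s without a final picture, because I had viewed 11 against the limit of 10, so "fully home" rests on the lever stops.

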